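# Brush out the gauge pot and slide its cover shut

### The arm

A 7-joint arm with a two-finger parallel gripper is mounted at the origin on the work surface. World frame = base frame: x ahead of the robot, y to its left, z up, the work surface at z = 0. Lengths are in m, angles in rad, forces in N, time in s.
With the tool pointing down it reaches from about 0.4 to 0.875 m from the base axis. Payload 19.3 kg.
Tool frame: the origin (TCP) lies midway between the tips of the shut fingers; the grasp point (between the pads) lies 19 mm behind it (bot.pinch_z is the distance from the TCP to the grasp point, in m); z points along the fingers, y is the direction in which the jaws open and shut (so a half turn about z gives the same grasp; the last joint's range is limited). The gripper opens to 85 mm and grips with 20 to 120 N. Pads are 22 mm wide; open, the fingers measure 114 mm over their backs; the gripper's body (76 mm by 85 mm) begins 54 mm behind the grasp point. The pads swing forward as they close: fully open they stand 13 mm farther back than shut.
Start: joints at [1.148, 0.521, -0.036, 1.599, 0.021, 1.021, -0.113], TCP at [0.216, -0.587, 0.231] pointing down, gripper open.
Joint ranges: [-2.91, 2.91], [-0.3, 2.13], [-1.5, 1.42], [0.17, 2.43], [-1.26, 4.41], [0.16, 1.93], [-2.52, 2.52]. Speed limits (rad/s): [1.89, 1.89, 2.39, 2.39, 3.01, 3.01, 3.01].

### API

Orientations are given as [roll, pitch, yaw] about the fixed x, y, z axes, in that order (R = Rz(yaw) Ry(pitch) Rx(roll)).
In Python, from workcell import bot gives the robot as it stands. The module is installed in compiled form; this text tells all that it offers.
- The arm moves only by the tool move_arm, never from a script. Its argument "moves" is text: rows parted by semicolons, each of 4 numbers parted by spaces: the shift along the tool's x, y, z in mm, then the turn about the tool's z in rad. In form: dx dy dz yaw; .... A call has exactly 10 rows; each row is the pose to reach, as a shift and turn from the pose commanded when the call began, along the tool's axes at that moment; what a row does not reach only later rows make up. A row lasts 1/12 s, in which the tool goes at most 41.7 mm and 7.16 degrees, less where a joint would pass 70% of its speed; a pose out of reach is approached as far as the arm can. A call with a gripper value outside its range is refused whole. "grip" is the opening, from 0 (shut) to 1 (fully open), set as the call begins (left out, the last holds). The fingers move at their own pace and stop on an object; "grip_force" is the grip in N (left out, the last holds). Time passes only in rows, so rows that repeat a pose let the fingers close, or fill a call up. It gives the time, the measured TCP pose, the force and the opening at its end, in the units of the state.
- bot.observe(): the state, without advancing time (a new reading comes with each control period).
- bot.grab_frame(name): name is "side" or "top"; returns a dict with "frame" (480x640x3 uint8, red, green, blue), "z_map" (480x640 float32, m along the optical axis (not along the pixel's ray), 0 where there is no reading), "K" (3x3 intrinsics, pixels), "eye" and "attitude" of the camera in the world. Camera axes: x right, y up, looking along -z (the intrinsics and any distortion apply to the point x, -y, -z); pixel columns grow to the right and rows downward; lengths in m; the calibration is good to about 2 mm. A picture is of the moment at which its call begins.
- bot.job_done(): hands the job in, once; it reports no verdict.
Trained networks look in a picture, given as the dict that the camera call returned (one of the last four; its "shot" number tells which), for a name from the list of things; names that differ only in an ending like _2 or _b are one class to them, and where a whole thing is asked for, a point or a joint stands for the part that bears it (a point fixed in the world has none). Each returns a list of dicts, best first, with "conf" (0 to 1); they miss things now and then, are a little off and sometimes report something else, mostly with a low value. They report only what shows in the picture. A call takes as long as a camera call. They do not tell look-alikes from the thing itself.
- bot.search_frame(picture, label): "at" ([column, row] in pixels, amid what is visible of it).
- bot.pinpoint(picture, label): "at" ([column, row] in pixels: a listed point, or the origin of a listed thing).
The state is a dict: "clock": time; "qpos": joint angles; "qd": joint speeds; "joint_efforts": joint torques, N m; "position": TCP position; "tool_rot": TCP orientation; "force": force on the tool from outside, world axes, zero at the start; "moment": the same for the moment, N m; "grip_width": finger opening in m.
Only numpy, scipy, OpenCV 4.12 (cv2) and the standard library are available. Lean on these libraries where they do the work, as an engineer would, in place of code of your own. Each camera call takes 0.05 s, during which the arm holds its last target. There are 200 camera calls.

### The job

Take the long brush from its stand and scrub out the gauge pot in the small steel bench with three strokes: each time right down to the pot's floor, then back up about half the pot's depth before the next stroke. Put the brush back upright in its stand, bristles down, and slide the flat cover plate along the bench, under the two lips, fully home against its stop so that the pot is shut. Leave everything else on the table where it is.

Things in the scene. Friction and masses are not known exactly. Their poses are not given: they have to be found in the camera images.
- bench: Small fixed steel bench: a level deck, top face 95 mm above the table, 100 wide (its y from -50 to 50) and 215 long (its x from -160 to 55), with an open round pot under a 54 mm hole in it. Origin: on the table, on the pot's axis; x = the way the cover slides shut, z up.
- slot_mouth (a point): Centre of the slot's entrance at deck height (bench x = -40, z = 95); axes as the bench's. The slot, 73 mm wide and 8 mm high, runs 82.5 mm along +x to the stop. Lips over its sides leave the middle 59 mm open above; their tops are 13 mm over the deck. Slanted lead-ins on the deck start 24 mm before the entrance, widening to about 90 mm.
- pot_floor (a point): Centre of the pot's inner floor, 10 mm above the table; axes as the bench's. The pot is 85 mm deep from the deck's top face and 54 to 56 mm in inner diameter.
- cover: Loose flat aluminium plate 85 long (x) x 70 wide (y) x 6 thick, 0.16 kg; origin: centre of its underside, x to its leading edge. An upright tab 44 wide (y), 6 thick, stands at its trailing end (x = -42.5 to -36.5), top 36 above the underside. Starts flat on the deck just outside the slot; home: leading edge at the stop, origin on the pot's axis.
- brush: Long brush standing bristles down, 200 mm overall; origin at the centre of its lower (bristle) end, z along the handle. Bristle head (stiff) 42 dia from z = 0 to 60, thin steel stem 10 dia from 60 to 120, round wooden handle 18 dia from 120 to 200. 0.11 kg. Grip it on the handle from above.
- stand: Fixed round steel cup in which the brush stands: 66 mm outer and 56 mm inner diameter, 60 mm tall, inner floor 8 mm above the table. Origin: centre of its underside.
- tub: Bystander: square clear plastic tub open-topped, 66 x 66 x 45 mm; origin at the centre of its underside.
- vblock: Bystander: steel V-block 60 x 45 x 38 mm; origin at the centre of its underside.
- drilled: Bystander: dark steel plate with six holes, 90 x 70 x 14 mm; origin at the centre of its underside.
- square: Bystander: small steel block 30 x 22 x 12 mm; origin at the centre of its underside.
- roller: Bystander: dark wooden spool 44 in diameter, 68 mm; origin at the centre of its underside.
- woodcase: Bystander: closed wooden case 110 x 80 x 40 mm; origin at the centre of its underside.
- spray: Bystander: clear plastic bottle 60 in diameter, 170 mm; origin at the centre of its underside.
Things that resemble listed ones, but are neither listed nor needed, are in the scene too. Leave any green look-alike of the cover alone.

How it is judged:
On the way, in this order (a step that is already met when the one before it is completed fails the run):
1. brush end down at the floor of the pot (first stroke) (horizontal distance between brush and pot_floor below 0.015 m and z of brush in the frame of pot_floor below 0.012 m), for 0.05 s.
2. brush pulled up at least 35 mm inside the pot (first stroke) (horizontal distance between brush and pot_floor below 0.015 m and z of brush in the frame of pot_floor between 0.035 and 0.085 m), for 0.05 s.
3. brush end down at the floor of the pot (second stroke) (all of step 1), for 0.05 s.
4. brush pulled up at least 35 mm inside the pot (second stroke) (all of step 2), for 0.05 s.
5. brush end down at the floor of the pot (third stroke) (all of step 3), for 0.05 s.
6. brush pulled up at least 35 mm inside the pot (third stroke) (all of step 4), for 0.05 s.
At the end, for the whole second after the job is handed in: The cover is in the slot, its origin within 4 mm of home along the slot and 5 mm across, flat and straight; the brush stands in the stand, bristle end within 15 mm of the stand's axis and 15 mm above its underside, leaning less than 0.25 rad; both at rest (x of cover in the frame of bench above -0.004 m and z of cover in the frame of bench below 0.1 m and angle between the x axis of cover and the x axis of bench, either way round below 0.08 rad and y of cover in the frame of bench between -0.005 and 0.005 m and linear speed of each of cover, brush below 0.01 m/s and horizontal distance between brush and stand below 0.015 m and z of brush in the frame of stand below 0.015 m and angle between brush's own z axis and vertical below 0.25 rad); the robot touches nothing.
It fails at once if a bystander is moved more than 20 mm (distance of any of tub, vblock, drilled, square, roller, woodcase, spray from where it was at the start of the episode above 0.02 m).
It also fails if it takes over 67 s, if anything falls off the work surface, if the arm or the gripper's body presses on something with over 40 N, if the wrist force passes 120 N, or if a joint passes its speed limit or range.

## Working session

There is one attempt and no reset: what is moved stays moved. The work goes in short steps, Python scripts to look and compute and a tool call to move; the robot and the scene stay as the last step left them, time stands still between calls to the robot, and variables do not carry over. Pictures are saved under pics/ and viewed, about 8 in all and at most 12, crops included, and the job is handed in when it is done.

Besides the shell and the picture viewer there is one more tool, called after ">>>" by a JSON object that holds its "method" and its "body", one argument or row to a line. move_arm: Moves the arm, as the interface text tells. Its arguments: {"type":"object","properties":{"moves":{"type":"string"},"grip":{"type":"number"},"grip_force":{"type":"number"}},"required":["moves"]}

```bash
mkdir -p pics; cat > h.py <<'E'
import numpy as np, cv2
from workcell import bot
def w(p,u,v,z=None):
    K=p["K"];c=np.array([(u-K[0,2])/K[0,0],-(v-K[1,2])/K[1,1],-1.0])
    R=np.array(p["attitude"],float)
    if R.shape!=(3,3):
        raise Exception(str(R))
    d=R@c;e=np.array(p["eye"])
    if z is None:
        t=p["z_map"][int(round(v)),int(round(u))]
    else: t=(z-e[2])/d[2]
    return e+t*d
def save(p,n): cv2.imwrite("pics/"+n,p["frame"][:,:,::-1])
E
python3 - <<'E'
from h import *
print(bot.observe())
for n in("top","side"):
    p=bot.grab_frame(n);save(p,n+"1.png");print(n,{k:p[k] for k in p if k not in("frame","z_map")})
    for l in "bench slot_mouth pot_floor cover brush stand tub vblock drilled square roller woodcase spray".split():
        for f in(bot.search_frame,bot.pinpoint):
            try: r=f(p,l)
            except Exception as e: r=[];print(l,e)
            print(l,f.__name__,[(np.round(x["at"]),round(x["conf"],2)) for x in r[:3]])
E
```

```text
{'clock': 0.0, 'qpos': array([ 1.147846  ,  0.52200549, -0.03633163,  1.59996097,  0.02122469,
        1.02106808, -0.11278507]), 'qd': array([-0.00069811, -0.00140245, -0.00020628, -0.00140469, -0.0006709 ,
        0.00121464,  0.00040567]), 'joint_efforts': array([-2.11577157e-03, -9.27114487e+01,  1.97871119e+00, -3.69935739e+01,
        1.77650212e-02,  8.17100750e-03,  5.44948534e-05]), 'position': array([ 0.21578444, -0.58624492,  0.23074783]), 'tool_rot': array([-3.14054045e+00,  9.18240177e-05,  3.52771062e-01]), 'force': array([-0.80821614, -0.06268735,  0.32114382]), 'moment': array([-0.03352294, -0.05239998,  0.02539414]), 'grip_width': 0.0849310211162916}
top {'K': array([[442.26345477,   0.        , 322.08315873],
       [  0.        , 442.26345477, 238.1185755 ],
       [  0.        ,   0.        ,   1.        ]]), 'eye': array([ 0.55495799, -0.02828575,  1.00998224]), 'attitude': array([ 0.04251127,  0.0276935 , -1.57190571]), 'shot': 1}
bench call [(array([324., 276.]), 0.74)]
bench call [(array([318., 272.]), 0.88)]
slot_mouth call [(array([326., 277.]), 0.58)]
slot_
[... 2104 characters left out ...]
tub call [(array([298., 353.]), 0.79), (array([253., 312.]), 0.73), (array([350., 256.]), 0.71)]
tub call [(array([297., 358.]), 0.93)]
vblock call [(array([313., 195.]), 0.75)]
vblock call [(array([309., 201.]), 0.81)]
drilled call [(array([261., 224.]), 0.81)]
drilled call [(array([261., 225.]), 0.67)]
square call [(array([261., 263.]), 0.51)]
square call [(array([261., 264.]), 0.49)]
roller call [(array([260., 405.]), 0.63)]
roller call [(array([262., 416.]), 0.65)]
woodcase call [(array([484., 205.]), 0.64)]
woodcase call [(array([484., 208.]), 0.6)]
spray call [(array([144., 333.]), 0.91), (array([252., 316.]), 0.27)]
spray call [(array([311., 199.]), 0.67), (array([356., 241.]), 0.65)]
```

View pics/top1.png

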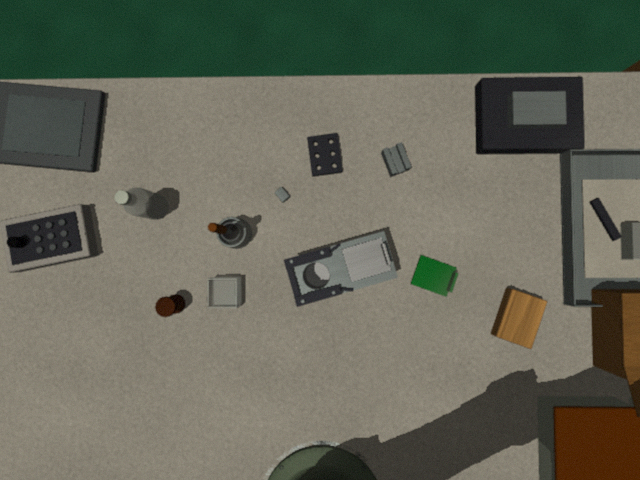

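View pics/side1.png

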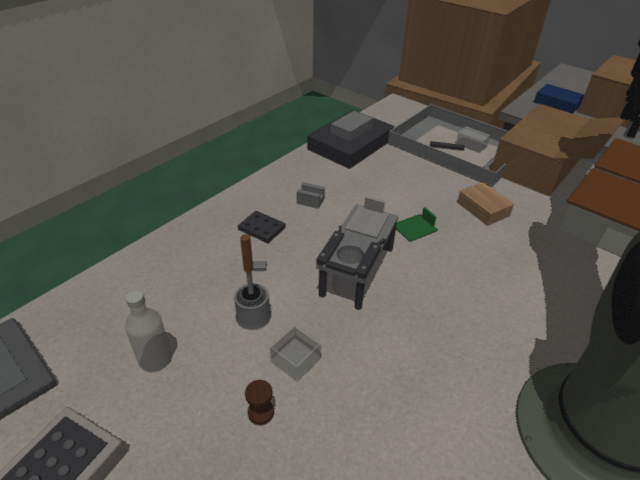

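```bash
cat >> h.py <<'E'
from scipy.spatial.transform import Rotation as Rn
def cloud(p):
    z=p["z_map"];v,u=np.mgrid[:480,:640];K=p["K"]
    c=np.stack([(u-K[0,2])/K[0,0],-(v-K[1,2])/K[1,1],-np.ones_like(z)],-1)*z[...,None]
    P=c@Rn.from_euler("xyz",p["attitude"]).as_matrix().T+p["eye"]
    P[z==0]=np.nan
    return P
def w(p,u,v,z):
    K=p["K"];d=Rn.from_euler("xyz",p["attitude"]).as_matrix()@np.array([(u-K[0,2])/K[0,0],-(v-K[1,2])/K[1,1],-1.0]);e=np.array(p["eye"])
    return e+(z-e[2])/d[2]*d
E
python3 - <<'E'
from h import *
np.set_printoptions(precision=4,suppress=True)
for n in("top","side"):
    p=bot.grab_frame(n);P=cloud(p);print(n)
    if n=="top":
        print("pot",w(p,316,273,.095),"stand",w(p,232,233,.06),"handle",w(p,213,227,.2),"tab",w(p,387,250,.131),P[427-1,50])
        b0=w(p,316,273,.095)[:2];s0=w(p,232,233,.06)[:2]
    X=P.reshape(-1,3);X=X[np.isfinite(X).all(1)]
    D=np.linalg.norm(X[:,:2]-b0,axis=1)<.24
    B=X[D&(X[:,2]>.08)&(X[:,2]<.15)]
    B=B[(np.abs(B[:,0]-b0[0])<.2)&(np.linalg.norm(B[:,:2]-s0,axis=1)>.07)]
    r=cv2.minAreaRect(B[:,:2].astype(np.float32)*1000);print("bench rect",r)
    h,e=np.histogram(B[:,2],bins=np.arange(.08,.15,.003));print(list(zip(e.round(3),h)))
    T=B[B[:,2]>.118];print("tab",len(T),T.mean(0),cv2.minAreaRect(T[:,:2].astype(np.float32)*1000))
    Sd=X[(np.linalg.norm(X[:,:2]-s0,axis=1)<.08)]
    for a,b in((.04,.056),(.056,.066),(.08,.12),(.12,.14),(.14,.16),(.16,.18),(.18,.2),(.2,.22)):
        q=Sd[(Sd[:,2]>a)&(Sd[:,2]<b)]
        if len(q)>3:print(a,len(q),np.median(q,0),cv2.minEnclosingCircle(q[:,:2].astype(np.float32)*1000))
E
```

```text
top
pot [0.5218 0.0097 0.095 ] stand [0.6069 0.193  0.06  ] handle [0.6105 0.1958 0.2   ] tab [ 0.5686 -0.1325  0.131 ] [0.1705 0.6207 0.0018]
bench rect ((531.5276489257812, -41.16356658935547), (101.48819732666016, 215.2073211669922), 15.887386322021484)
[(np.float64(0.08), np.int64(1)), (np.float64(0.083), np.int64(3)), (np.float64(0.086), np.int64(1)), (np.float64(0.089), np.int64(41)), (np.float64(0.092), np.int64(741)), (np.float64(0.095), np.int64(1055)), (np.float64(0.098), np.int64(676)), (np.float64(0.101), np.int64(855)), (np.float64(0.104), np.int64(301)), (np.float64(0.107), np.int64(634)), (np.float64(0.11), np.int64(172)), (np.float64(0.113), np.int64(11)), (np.float64(0.116), np.int64(3)), (np.float64(0.119), np.int64(5)), (np.float64(0.122), np.int64(2)), (np.float64(0.125), np.int64(2)), (np.float64(0.128), np.int64(31)), (np.float64(0.131), np.int64(37)), (np.float64(0.134), np.int64(3)), (np.float64(0.137), np.int64(0)), (np.float64(0.14), np.int64(0)), (np.float64(0.143), np.int64(0)), (np.float64(0.146), np.int64(0))]
tab 81 [ 0.5608 -0.1308  0.1303] ((560.63757
[... 1901 characters left out ...]
.0493] ((608.8446655273438, 198.484130859375), 32.75007247924805)
0.056 354 [0.6014 0.2051 0.0596] ((611.5628051757812, 198.47515869140625), 34.349365234375)
0.08 83 [0.6077 0.1998 0.0995] ((609.6341552734375, 197.71156311035156), 5.162773132324219)
0.12 53 [0.6056 0.2007 0.1336] ((608.526611328125, 198.85250854492188), 8.34734058380127)
0.14 76 [0.6048 0.202  0.1496] ((609.519775390625, 197.80079650878906), 8.968846321105957)
0.16 85 [0.6042 0.2028 0.1693] ((609.0596923828125, 198.4439239501953), 8.71226978302002)
0.18 93 [0.6048 0.202  0.1905] ((609.4271240234375, 197.18988037109375), 9.30419635772705)
0.2 77 [0.6081 0.1986 0.2065] ((611.70751953125, 197.82289123535156), 9.813776016235352)
```

```bash
cat >> h.py <<'E'
def to(x,y,z,yaw=None):
    s=bot.observe();R=Rn.from_euler("xyz",s["tool_rot"]).as_matrix()
    d=R.T@(np.array([x,y,z])-s["position"])*1000
    print("delta",d.round(1),"turn",None if yaw is None else round(s["tool_rot"][2]-yaw,3))
E
python3 - <<'E'
from h import *
p=bot.grab_frame("top");P=cloud(p)
def hole(c,R,zlo,zhi,z):
    m=((P[...,2]<zhi)).astype(np.uint8);m[:c[1]-R]=0;m[c[1]+R:]=0;m[:,:c[0]-R]=0;m[:,c[0]+R:]=0
    n,l,st,ce=cv2.connectedComponentsWithStats(m);print(st[1:].tolist(),ce[1:].round(1).tolist());
    i=1+np.argmax(st[1:,4]);print(w(p,*ce[i],z))
hole((316,273),19,0,.08,.095)
g=p["frame"][250:300,295:340]
cv2.imwrite("pics/z.png",cv2.resize(p["frame"][210:310,200:410,::-1],None,fx=3.8,fy=3.8,interpolation=cv2.INTER_CUBIC))
to(.6095,.196,.30)
E
```

```text
[[297, 254, 6, 2, 9], [304, 263, 26, 26, 538]] [[299.0, 254.3], [316.5, 275.4]]
[0.51687189 0.00863099 0.095     ]
delta [ 639.7 -598.3  -68.7] turn None
```

View pics/z.png

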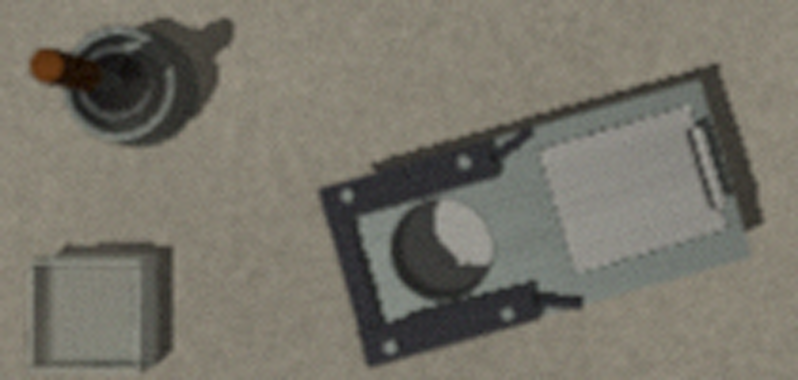

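>>> {"method": "move_arm", "body": {
  "moves": "0 0 -35 0; 0 0 -70 0; 28 -26 -70 0; 56 -52 -70 0; 84 -78 -70 0; 112 -104 -70 0; 140 -130 -70 0; 168 -156 -70 0; 196 -182 -70 0; 224 -208 -70 0",
  "grip": 1,
  "grip_force": 60
}}

```text
clock: 3.68
position: [0.3547, -0.3122, 0.3016]
tool_rot: [3.141, -0.0, 0.353]
force: [1.3, -0.9, 0.4]
grip_width: 0.0858
```

>>> {"method": "move_arm", "body": {
  "moves": "28 -26 0 0; 56 -52 0 0; 84 -78 0 0; 112 -104 0 0; 140 -130 0 0; 168 -156 0 0; 196 -182 0 0; 224 -208 0 0; 252 -234 0 0; 280 -260 0 0"
}}

```text
clock: 4.52
position: [0.5278, 0.0286, 0.3015]
tool_rot: [3.141, -0.0, 0.352]
force: [2.1, -0.9, 0.5]
grip_width: 0.0852
```

```bash
python3 -c "
from h import *
print(bot.observe());to(.6095,.196,.30)"
```

```text
{'clock': 4.5167, 'qpos': array([ 0.15231615,  0.31708324, -0.4082647 ,  1.74966233,  0.13931549,
        1.10284116, -1.51905687]), 'qd': array([-0.7150516 ,  0.39895194, -0.13902597, -0.53176821,  0.20150058,
        0.18244181, -0.87622554]), 'joint_efforts': array([  7.2450842 , -78.81589651,  -4.5038572 , -33.21348667,
        -0.88566581,  -0.5264793 ,   2.7264677 ]), 'position': array([0.52777234, 0.02859711, 0.30151551]), 'tool_rot': array([ 3.14139067e+00, -4.52677105e-04,  3.52487669e-01]), 'force': array([ 2.06689046, -0.94309498,  0.52785908]), 'moment': array([-0.01556592, -0.1254503 ,  0.02904455]), 'grip_width': 0.0851590379586052}
delta [ 134.5 -128.9    1.6] turn None
```

>>> {"method": "move_arm", "body": {
  "moves": "28 -26 0 0; 56 -52 0 0; 84 -78 0 0; 112 -104 0 0; 125 -119 0 0; 136 -130 0 0; 136 -130 0 0; 136 -130 0 0; 136 -130 0 0; 136 -130 0 0"
}}

```text
clock: 5.35
position: [0.6099, 0.1946, 0.3015]
tool_rot: [3.141, -0.0, 0.352]
force: [-0.9, -0.3, -0.0]
grip_width: 0.0855
```

```bash
python3 -c "
from h import *
print(bot.pinch_z);to(.6095,.196,.156)
p=bot.grab_frame('side');cv2.imwrite('pics/c.png',cv2.resize(p['frame'][140:340,150:350,::-1],None,fx=3,fy=3))"
```

```text
0.0187
delta [ 1.000e-01 -1.500e+00  1.455e+02] turn None
```

View pics/c.png

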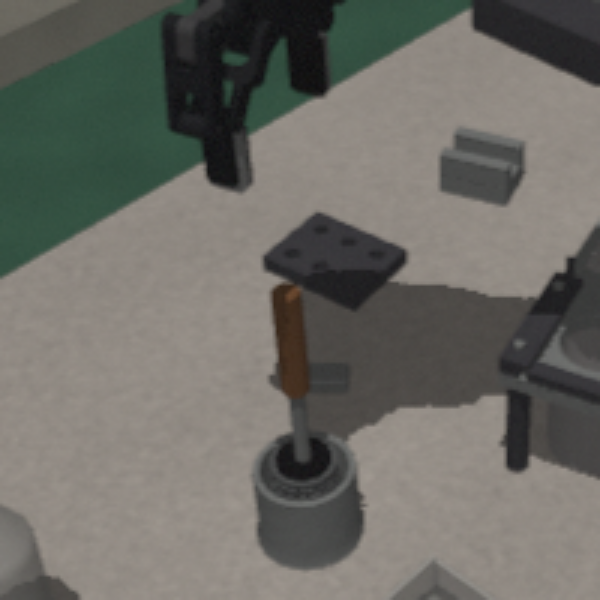

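>>> {"method": "move_arm", "body": {
  "moves": "0 -1 30 0; 0 -1 60 0; 0 -1 90 0; 0 -1 115 0; 0 -1 130 0; 0 -1 140 0; 0 -1 145 0; 0 -1 145 0; 0 -1 145 0; 0 -1 145 0"
}}

```text
clock: 6.23
position: [0.6102, 0.1969, 0.1575]
tool_rot: [3.142, -0.002, 0.353]
force: [-0.5, -0.3, -0.8]
grip_width: 0.0854
```

>>> {"method": "move_arm", "body": {
  "moves": "0 0 0 0; 0 0 0 0; 0 0 0 0; 0 0 0 0; 0 0 0 0; 0 0 0 0; 0 0 0 0; 0 0 0 0; 0 0 0 0; 0 0 0 0",
  "grip": 0,
  "grip_force": 60
}}

```text
clock: 7.07
position: [0.6097, 0.1966, 0.1564]
tool_rot: [3.141, -0.0, 0.353]
force: [1.3, -0.9, 2.6]
grip_width: 0.0166
```

>>> {"method": "move_arm", "body": {
  "moves": "0 0 -12 0; 0 0 -30 0; 0 0 -50 0; 0 0 -70 0; 0 0 -90 0; 0 0 -110 0; 0 0 -125 0; 0 0 -130 0; 0 0 -130 0; 0 0 -130 0"
}}

```text
clock: 7.9
position: [0.6093, 0.1967, 0.2859]
tool_rot: [-3.142, 0.001, 0.353]
force: [-0.1, 0.4, -1.2]
grip_width: 0.0169
```

```bash
cat >> h.py <<'E'
def brush():
    s=bot.observe()["position"];print("tcp",s)
    for n in("top","side"):
        p=bot.grab_frame(n);X=cloud(p).reshape(-1,3);X=X[np.isfinite(X).all(1)]
        X=X[(np.linalg.norm(X[:,:2]-s[:2],axis=1)<.03)&(X[:,2]<s[2]-.005)&(X[:,2]>.115)]
        for a in np.arange(s[2]-.16,s[2],.02):
            q=X[(X[:,2]>a)&(X[:,2]<a+.02)]
            if len(q)>5: print(n,(a-s[2]).round(3),len(q),q.min(0)[2].round(4),np.array(cv2.minEnclosingCircle(q[:,:2].astype(np.float32)*1000)[0]).round(1),np.median(q,0).round(4))
    return p
E
python3 - <<'E'
from h import *
p=brush();to(.517,.0095,.287)
cv2.imwrite('pics/c2.png',cv2.resize(p['frame'][140:340,150:350,::-1],None,fx=3,fy=3))
E
```

```text
tcp [0.60928297 0.19669682 0.28585974]
top -0.16 20 0.1392 [608.5 189.9] [0.6093 0.1778 0.1415]
top -0.14 52 0.1461 [607.3 191.4] [0.6033 0.1783 0.1561]
top -0.12 56 0.1665 [608.5 188.9] [0.6043 0.1788 0.1762]
top -0.1 282 0.1864 [608.6 195.8] [0.6031 0.1888 0.1982]
top -0.08 17 0.2061 [608.6 194.5] [0.6076 0.1926 0.2143]
top -0.06 14 0.2267 [608.  193.6] [0.6072 0.1919 0.2341]
side -0.16 89 0.1353 [608.1 198.9] [0.5962 0.2099 0.1404]
side -0.14 198 0.146 [608.6 198.7] [0.5946 0.2092 0.157 ]
side -0.12 190 0.1659 [607.8 200.1] [0.5952 0.2103 0.1762]
side -0.1 369 0.1859 [609.7 199. ] [0.604  0.2029 0.1962]
side -0.08 50 0.2061 [608.5 199. ] [0.6073 0.2004 0.2158]
side -0.06 55 0.226 [609.1 198.3] [0.6072 0.2002 0.2349]
side -0.04 67 0.2463 [607.3 201.3] [0.6056 0.2021 0.2589]
side -0.02 72 0.2662 [607.7 199.8] [0.6034 0.2026 0.2723]
delta [-151.1  143.7   -1.5] turn None
```

View pics/c2.png

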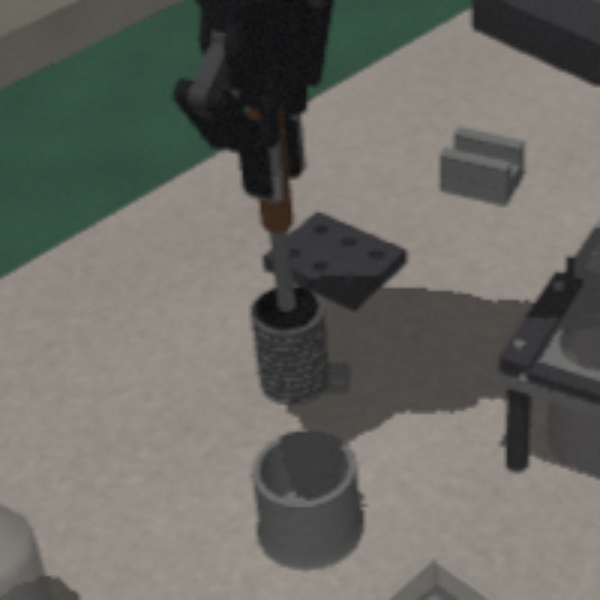

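>>> {"method": "move_arm", "body": {
  "moves": "-12 11 0 0; -35 33 0 0; -60 57 0 0; -85 81 0 0; -110 105 0 0; -130 124 0 0; -145 138 0 0; -151 144 0 0; -151 144 0 0; -151 144 0 0"
}}

```text
clock: 8.83
position: [0.5178, 0.0099, 0.286]
tool_rot: [-3.141, 0.0, 0.353]
force: [1.0, 0.3, -1.3]
grip_width: 0.0164
```

```bash
python3 - <<'E'
from h import *
p=brush();to(.517,.0095,.163)
cv2.imwrite('pics/c3.png',cv2.resize(p['frame'][150:350,250:450,::-1],None,fx=3,fy=3))
E
```

```text
tcp [0.51776834 0.00987113 0.2860351 ]
side -0.16 73 0.1367 [516.   14.6] [0.5065 0.0276 0.141 ]
side -0.14 186 0.1462 [517.3  15.2] [0.5079 0.027  0.1567]
side -0.12 172 0.1661 [517.8  13.6] [0.5077 0.0274 0.1763]
side -0.1 305 0.1862 [519.1  12.3] [0.514  0.0184 0.1964]
side -0.08 50 0.2063 [518.2  13.3] [0.5163 0.0153 0.2163]
side -0.06 46 0.2265 [517.5  13.5] [0.5161 0.0159 0.2376]
side -0.04 60 0.2463 [517.1  13.2] [0.5154 0.0161 0.2585]
side -0.02 65 0.2663 [516.5  15.4] [0.515  0.0188 0.2731]
delta [ -1.3   0.9 123. ] turn None
```

View pics/c3.png

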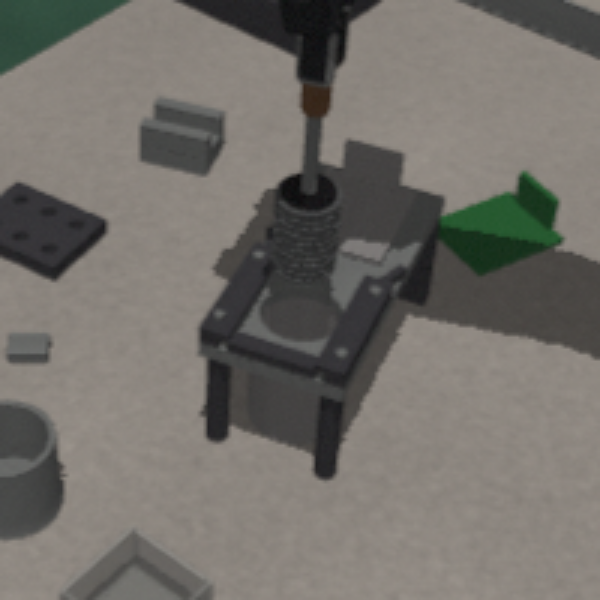

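>>> {"method": "move_arm", "body": {
  "moves": "-1 1 12 0; -1 1 24 0; -1 1 36 0; -1 1 46 0; -1 1 52 0; -1 1 58 0; -1 1 64 0; -1 1 70 0; -1 1 70 0; -1 1 70 0"
}}

```text
clock: 9.77
position: [0.517, 0.0081, 0.2162]
tool_rot: [-3.141, 0.0, 0.353]
force: [-0.0, -0.6, -0.2]
grip_width: 0.0165
```

```bash
python3 -c "
from h import *
s=bot.observe();print(s['force'],s['moment']);to(.517,.0095,.163)"
```

```text
[-0.01954562 -0.57665622 -0.22782144] [0.0274192  0.04989031 0.00539976]
delta [ 0.4 -1.3 53.2] turn None
```

>>> {"method": "move_arm", "body": {
  "moves": "0 0 12 0; 0 -1 24 0; 0 -1 36 0; 0 -1 44 0; 0 -1 49 0; 0 -1 53 0; 0 -1 53 0; 0 -1 53 0; 0 -1 53 0; 0 -1 53 0"
}}

```text
clock: 10.6
position: [0.5169, 0.0091, 0.1638]
tool_rot: [3.141, -0.001, 0.353]
force: [0.2, 0.5, -0.4]
grip_width: 0.0166
```

>>> {"method": "move_arm", "body": {
  "moves": "0 0 -12 0; 0 0 -26 0; 0 0 -40 0; 0 0 -48 0; 0 0 -48 0; 0 0 -48 0; 0 0 -48 0; 0 0 -48 0; 0 0 -48 0; 0 0 -48 0"
}}

```text
clock: 11.43
position: [0.5165, 0.0091, 0.2109]
tool_rot: [-3.141, 0.001, 0.353]
force: [-1.4, 0.0, -0.4]
grip_width: 0.017
```

>>> {"method": "move_arm", "body": {
  "moves": "0 0 12 0; 0 0 24 0; 0 0 36 0; 0 0 44 0; 0 0 48 0; 0 0 49 0; 0 0 49 0; 0 0 49 0; 0 0 49 0; 0 0 49 0"
}}

```text
clock: 12.27
position: [0.5169, 0.0091, 0.1627]
tool_rot: [3.141, -0.001, 0.353]
force: [-0.4, 0.0, -0.3]
grip_width: 0.0165
```

>>> {"method": "move_arm", "body": {
  "moves": "0 0 -12 0; 0 0 -26 0; 0 0 -40 0; 0 0 -48 0; 0 0 -48 0; 0 0 -48 0; 0 0 -48 0; 0 0 -48 0; 0 0 -48 0; 0 0 -48 0"
}}

```text
clock: 13.1
position: [0.5165, 0.0091, 0.2098]
tool_rot: [-3.141, 0.001, 0.353]
force: [-0.6, -0.9, -1.5]
grip_width: 0.0167
```

>>> {"method": "move_arm", "body": {
  "moves": "0 0 12 0; 0 0 24 0; 0 0 36 0; 0 0 44 0; 0 0 48 0; 0 0 49 0; 0 0 49 0; 0 0 49 0; 0 0 49 0; 0 0 49 0"
}}

```text
clock: 13.93
position: [0.5169, 0.009, 0.1617]
tool_rot: [3.141, -0.001, 0.353]
force: [0.3, 0.3, -0.3]
grip_width: 0.0168
```

>>> {"method": "move_arm", "body": {
  "moves": "0 0 -12 0; 0 0 -26 0; 0 0 -40 0; 0 0 -48 0; 0 0 -48 0; 0 0 -48 0; 0 0 -48 0; 0 0 -48 0; 0 0 -48 0; 0 0 -48 0"
}}

```text
clock: 14.77
position: [0.5165, 0.0091, 0.2089]
tool_rot: [-3.141, 0.001, 0.353]
force: [-0.0, -1.0, 0.0]
grip_width: 0.0166
```

```bash
python3 -c "
from h import *
brush();to(.610,.196,.287)"
```

```text
tcp [0.51651505 0.0090579  0.2088641 ]
side -0.1 235 0.115 [516.8  11. ] [0.5135 0.0153 0.12  ]
side -0.08 38 0.1299 [516.2  13. ] [0.515  0.0138 0.1384]
side -0.06 43 0.1492 [516.3  12.4] [0.515  0.0138 0.158 ]
side -0.04 46 0.1699 [516.4  12.5] [0.5137 0.0153 0.1823]
side -0.02 52 0.1891 [516.8  12.9] [0.5132 0.0175 0.1945]
delta [ 152.2 -143.1  -78. ] turn None
```

Brush hasn't slipped. Return it to the stand.

>>> {"method": "move_arm", "body": {
  "moves": "0 0 -20 0; 0 0 -45 0; 0 0 -70 0; 0 0 -78 0; 0 0 -78 0; 20 -19 -78 0; 45 -42 -78 0; 70 -66 -78 0; 95 -89 -78 0; 118 -111 -78 0"
}}

```text
clock: 15.7
position: [0.5893, 0.1556, 0.2857]
tool_rot: [-3.141, 0.002, 0.353]
force: [-0.3, -0.2, -1.0]
grip_width: 0.017
```

>>> {"method": "move_arm", "body": {
  "moves": "18 -17 0 0; 29 -27 0 0; 34 -32 0 0; 34 -32 0 0; 34 -32 0 0; 34 -32 10 0; 34 -32 25 0; 34 -32 45 0; 34 -32 60 0; 34 -32 60 0"
}}

```text
clock: 16.53
position: [0.6085, 0.1937, 0.2239]
tool_rot: [3.141, 0.004, 0.352]
force: [-0.7, -1.2, -1.0]
grip_width: 0.0163
```

```bash
python3 -c "
from h import *
print(bot.observe()['force'],bot.observe()['moment']);to(.610,.1965,.1575)"
```

```text
[-0.68390802 -1.21103304 -0.97780293] [-0.02151826  0.01939327 -0.00859837]
delta [ 2.7 -2.1 66.4] turn None
```

>>> {"method": "move_arm", "body": {
  "moves": "1 -1 12 0; 2 -2 24 0; 2 -2 36 0; 2 -2 46 0; 2 -2 54 0; 2 -2 60 0; 2 -2 64 0; 2 -2 66 0; 2 -2 66 0; 2 -2 66 0"
}}

```text
clock: 17.37
position: [0.6113, 0.1984, 0.1616]
tool_rot: [-3.142, -0.0, 0.353]
force: [0.0, 0.2, -0.8]
grip_width: 0.0168
```

>>> {"method": "move_arm", "body": {
  "moves": "0 0 0 0; 0 0 0 0; 0 0 0 0; 0 0 0 0; 0 0 0 0; 0 0 0 0; 0 0 0 0; 0 0 0 0; 0 0 0 0; 0 0 0 0",
  "grip": 1
}}

```text
clock: 18.2
position: [0.6111, 0.1983, 0.1613]
tool_rot: [-3.142, -0.0, 0.353]
force: [0.1, 0.3, -0.1]
grip_width: 0.0852
```

>>> {"method": "move_arm", "body": {
  "moves": "0 0 -15 0; 0 0 -40 0; 0 0 -70 0; 0 0 -100 0; 0 0 -130 0; 0 0 -145 0; 0 0 -145 0; 0 0 -145 0; 0 0 -145 0; 0 0 -145 0"
}}

```text
clock: 19.03
position: [0.6107, 0.1981, 0.3051]
tool_rot: [3.142, 0.002, 0.353]
force: [-0.7, 0.2, -0.3]
grip_width: 0.0856
```

```bash
python3 - <<'E'
from h import *
P=bot.grab_frame("side");X=cloud(P).reshape(-1,3);X=X[np.isfinite(X).all(1)]
S=X[np.linalg.norm(X[:,:2]-[.61,.196],axis=1)<.05]
for a in(.056,.08,.1,.14,.17,.195):
    q=S[(S[:,2]>a)&(S[:,2]<a+.015)];print(a,len(q),cv2.minEnclosingCircle(q[:,:2].astype(np.float32)*1000)[0],q[:,2].max() if len(q) else 0)
u=np.array([-.274,.962]);pot=np.array([.517,.0095]);B=X-[*pot,0];al=B[:,:2]@u;la=B[:,:2]@[-u[1],u[0]]
t=(X[:,2]>.118)&(X[:,2]<.14)&(abs(al+.147)<.04)&(abs(la)<.05)
print("tab along",np.percentile(al[t],[2,50,98]),"lat",np.percentile(la[t],[1,50,99]))
x=pot-.185*u+.0*u;print(x);to(*x,.30,.2775)
cv2.imwrite('pics/c4.png',cv2.resize(P['frame'][150:350,230:480,::-1],None,fx=3,fy=3))
E
```

```text
0.056 528 (610.8491821289062, 198.4779815673828) 0.07087735962888553
0.08 27 (611.1416625976562, 200.70962524414062) 0.09412975624657494
0.1 29 (610.2937622070312, 201.15293884277344) 0.11426097143500524
0.14 61 (609.8291015625, 200.80068969726562) 0.1548184261843748
0.17 67 (610.8155517578125, 200.2913360595703) 0.18489945155131615
0.195 104 (611.363525390625, 199.75332641601562) 0.20898487305407754
tab along [-0.15085195 -0.14414364 -0.14056894] lat [-0.02658834 -0.00447175  0.01703074]
[ 0.56769 -0.16847]
delta [-167.1  329.2    5.5] turn 0.075
```

View pics/c4.png

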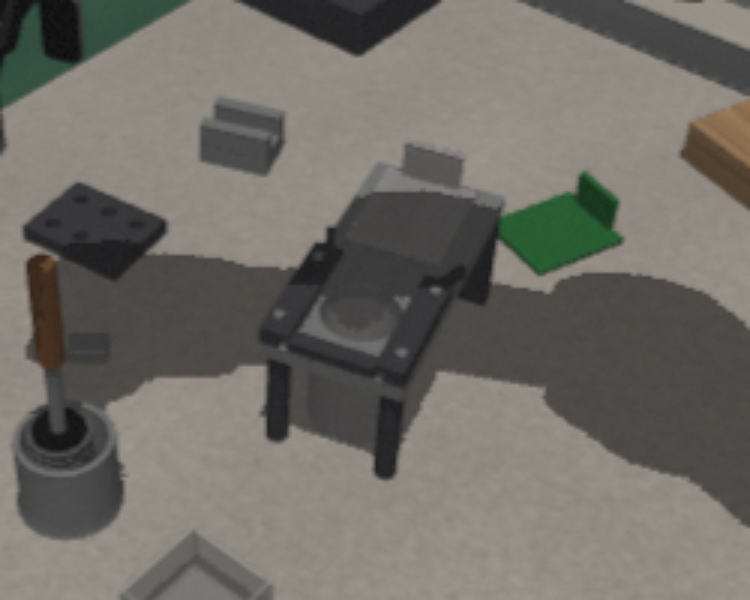

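>>> {"method": "move_arm", "body": {
  "moves": "-8 16 0 0; -25 50 0 0; -42 82 0 0; -59 115 0 0; -76 148 0 0; -93 181 0 0; -110 214 0 0.03; -127 247 0 0.06; -144 280 0 0.075; -155 305 0 0.075",
  "grip": 0
}}

```text
clock: 19.92
position: [0.5698, -0.1449, 0.3057]
tool_rot: [3.141, 0.001, 0.274]
force: [0.2, 0.1, 0.5]
grip_width: 0.0002
```

>>> {"method": "move_arm", "body": {
  "moves": "-5 12 0 0; -10 24 0 0; -10 24 0 0; -10 24 0 0; -10 24 0 0; -10 24 0 0; -10 24 0 0; -10 24 0 0; -10 24 0 0; -10 24 0 0"
}}

```text
clock: 20.75
position: [0.568, -0.167, 0.3063]
tool_rot: [3.142, -0.0, 0.278]
force: [-0.4, 0.5, 0.6]
grip_width: -0.0002
```

```bash
python3 -c "
from h import *
print(bot.observe()['tool_rot']);to(.5696,-.168,.106,.2775)"
```

```text
[ 3.14158291e+00 -3.99635907e-05  2.78096012e-01]
delta [  1.2   1.4 200.3] turn 0.001
```

>>> {"method": "move_arm", "body": {
  "moves": "1 10 20 0; 1 10 45 0; 1 10 72 0; 1 10 100 0; 1 10 128 0; 1 10 155 0; 1 10 178 0; 1 10 192 0; 1 10 199 0; 1 10 199 0"
}}

```text
clock: 21.58
position: [0.5711, -0.1763, 0.106]
tool_rot: [-3.14, 0.002, 0.278]
force: [-0.3, 0.5, 0.7]
grip_width: -0.0004
```

```bash
python3 - <<'E'
from h import *
s=bot.observe();print(s["position"],s["force"])
P=bot.grab_frame("side")
cv2.imwrite('pics/c5.png',cv2.resize(P['frame'][120:320,280:480,::-1],None,fx=3,fy=3))
E
```

```text
[ 0.57109184 -0.17632465  0.10604714] [-0.34354263  0.4979995   0.65594354]
```

View pics/c5.png

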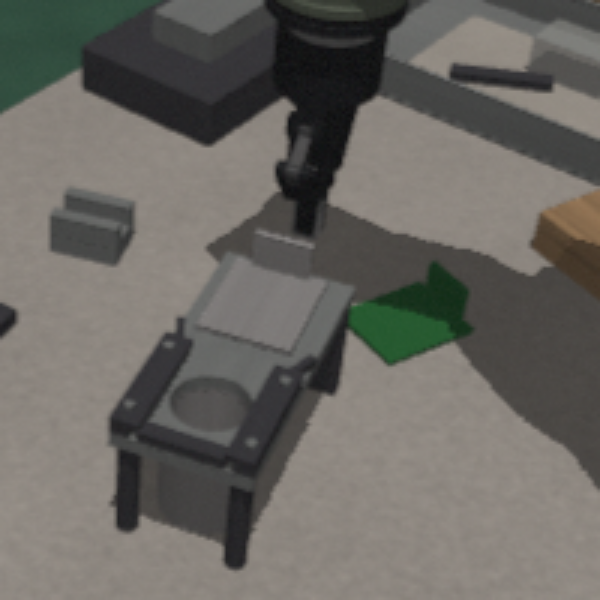

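>>> {"method": "move_arm", "body": {
  "moves": "0 -6 0 0; 0 -12 0 0; 0 -18 0 0; 0 -23 0 0; 0 -27 0 0; 0 -31 0 0; 0 -35 0 0; 0 -39 0 0; 0 -43 0 0; 0 -47 0 0"
}}

```text
clock: 22.47
position: [0.5588, -0.1312, 0.1073]
tool_rot: [3.141, -0.0, 0.278]
force: [0.9, -2.6, 3.2]
grip_width: -0.0001
```

>>> {"method": "move_arm", "body": {
  "moves": "0 -4 0 0; 0 -8 0 0; 0 -12 0 0; 0 -16 0 0; 0 -20 0 0; 0 -24 0 0; 0 -28 0 0; 0 -32 0 0; 0 -36 0 0; 0 -40 0 0"
}}

```text
clock: 23.3
position: [0.5477, -0.0926, 0.1073]
tool_rot: [3.142, 0.0, 0.278]
force: [-0.7, -3.5, 2.7]
grip_width: 0.0001
```

```bash
cat >> h.py <<'E'
def cov():
    s=bot.observe();u=np.array([-.274,.962]);pot=np.array([.517,.0092]);n=[-u[1],u[0]]
    r=s["position"][:2]-pot;print("tcp al,lat",r@u,r@n,s["position"],s["force"])
    for c in("top","side"):
        p=bot.grab_frame(c);X=cloud(p).reshape(-1,3);X=X[np.isfinite(X).all(1)];a=(X[:,:2]-pot)@u;l=(X[:,:2]-pot)@n
        t=(X[:,2]>.115)&(X[:,2]<.14)&(a>r@u+.008)&(a<r@u+.05)&(abs(l)<.04)
        print(c,"tab",t.sum(),np.percentile(a[t],[5,50,95]).round(4),np.percentile(l[t],[2,50,98]).round(4),np.rad2deg(np.arctan(np.polyfit(l[t],a[t],1)[0])).round(1))
    return p
E
python3 - <<'E'
from h import *
p=cov();cv2.imwrite('pics/c6.png',cv2.resize(p['frame'][150:300,300:450,::-1],None,fx=4,fy=4,interpolation=cv2.INTER_CUBIC))
E
```

```text
tcp al,lat -0.10630487515374756 -0.0016015889465234364 [ 0.54765233 -0.09257353  0.10727474] [-0.65135505 -3.49354473  2.73429033]Traceback (most recent call last):
  File "<stdin>", line 2, in <module>
  File "h.py", line 43, in cov
    print(c,"tab",t.sum(),np.percentile(a[t],[5,50,95]).round(4),np.percentile(l[t],[2,50,98]).round(4),np.rad2deg(np.arctan(np.polyfit(l[t],a[t],1)[0])).round(1))
                          ~~~~~~~~~~~~~^^^^^^^^^^^^^^^^
    return _quantile_unchecked(
        a, q, axis, out, overwrite_input, method, keepdims, weights)
    return _ureduce(a,
                    func=_quantile_ureduce_func,
    ...<5 lines>...
                    overwrite_input=overwrite_input,
                    method=method)
    r = func(a, **kwargs)
    result = _quantile(arr,
                       quantiles=q,
    ...<2 lines>...
                       out=out,
                       weights=wgt)
    slices_having_nans = np.isnan(arr[-1, ...])
                                  ~~~^^^^^^^^^
IndexError: index -1 is out of bounds for axis 0 with size 0
```

Top view is occluded by the gripper; guard for that and use the side view.

```bash
sed -i 's/        print(c,"tab"/        if t.sum()>20: print(c,"tab"/' h.py
python3 - <<'E'
from h import *
p=cov();cv2.imwrite('pics/c6.png',cv2.resize(p['frame'][150:300,300:450,::-1],None,fx=4,fy=4,interpolation=cv2.INTER_CUBIC))
E
```

```text
tcp al,lat -0.10543586078121824 -0.0016938161558834946 [ 0.54750302 -0.09171272  0.10728585] [ 0.58580107 -1.26072817  2.78591992]
side tab 183 [-0.0937 -0.0853 -0.0822] [-0.0255 -0.0028  0.0159] -4.3
```

View pics/c6.png

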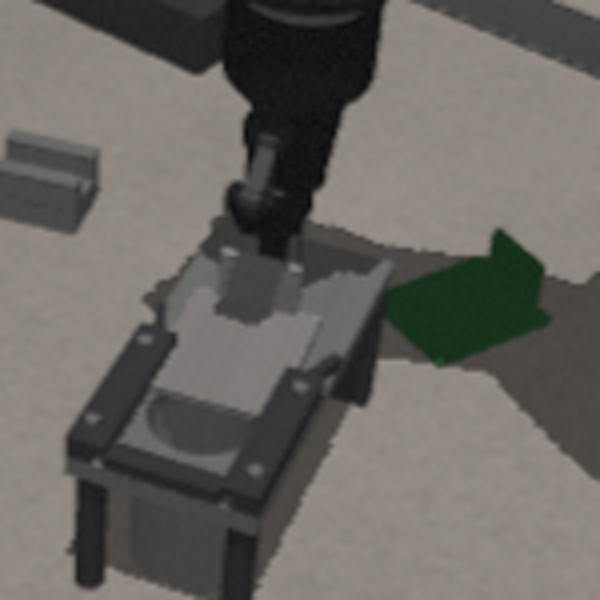

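>>> {"method": "move_arm", "body": {
  "moves": "0 -5 0 0; 0 -10 0 0; 0 -15 0 0; 0 -20 0 0; 0 -25 0 0; 0 -30 0 0; 0 -34 0 0; 0 -38 0 0; 0 -41 0 0; 0 -42 0 0"
}}

```text
clock: 24.28
position: [0.5362, -0.0518, 0.1073]
tool_rot: [-3.141, -0.0, 0.278]
force: [-1.3, -1.8, 0.6]
grip_width: -0.0001
```

>>> {"method": "move_arm", "body": {
  "moves": "0 -1 0 0; 0 -2 0 0; 0 -3 0 0; 0 -4 0 0; 0 -5 0 0; 0 -6 0 0; 0 -7 0 0; 0 -7 0 0; 0 -7 0 0; 0 -7 0 0"
}}

```text
clock: 25.12
position: [0.5345, -0.0456, 0.1074]
tool_rot: [-3.141, -0.0, 0.278]
force: [0.2, -0.7, -0.7]
grip_width: 0.0
```

```bash
python3 -c "
from h import *
cov()"
```

```text
tcp al,lat -0.0575592764237496 -0.0018274879932717162 [ 0.53452017 -0.04564277  0.10735633] [ 0.18877256 -0.67715905 -0.68467673]
side tab 197 [-0.0458 -0.0373 -0.0348] [-0.0233 -0.002   0.0186] 0.0
```

Nearly home; creep until the stop pushes back.

>>> {"method": "move_arm", "body": {
  "moves": "0 0 0 0; 0 -1 0 0; 0 -1 0 0; 0 -2 0 0; 0 -2 0 0; 0 -3 0 0; 0 -3 0 0; 0 -3 0 0; 0 -3 0 0; 0 -3 0 0"
}}

```text
clock: 26.05
position: [0.5341, -0.0443, 0.1076]
tool_rot: [3.14, -0.001, 0.277]
force: [3.7, -9.7, 1.9]
grip_width: 0.0002
```

>>> {"method": "move_arm", "body": {
  "moves": "0 0 0 0; 0 -1 0 0; 0 -1 0 0; 0 -2 0 0; 0 -2 0 0; 0 -2 0 0; 0 -2 0 0; 0 -2 0 0; 0 -2 0 0; 0 -2 0 0"
}}

```text
clock: 26.88
position: [0.5341, -0.044, 0.1079]
tool_rot: [3.138, -0.001, 0.275]
force: [5.0, -18.8, 5.0]
grip_width: 0.0002
```

```bash
python3 - <<'E'
from h import *
cov()
E
```

```text
tcp al,lat -0.0558545892016383 -0.0018263271056459677 [ 0.53405222 -0.04400404  0.10792649] [  4.95143934 -18.81375156   4.97717855]
side tab 203 [-0.0429 -0.0363 -0.0335] [-0.023  -0.0009  0.0189] -0.9
```

Firm stop at about 19 N, tab back at -43 mm, as expected for home. Back off and raise.

>>> {"method": "move_arm", "body": {
  "moves": "0 5 0 0; 0 12 0 0; 0 22 0 0; 0 32 0 0; 0 40 0 0; 0 40 -30 0; 0 40 -65 0; 0 40 -100 0; 0 40 -135 0; 0 40 -150 0"
}}

```text
clock: 27.82
position: [0.5452, -0.0801, 0.2616]
tool_rot: [3.14, -0.004, 0.277]
force: [0.2, 0.5, -0.4]
grip_width: 0.0001
```

>>> {"method": "move_arm", "body": {
  "moves": "0 30 0 0; 0 65 0 0; 0 100 0 0; 0 130 0 0; 0 145 0 0; 0 150 0 0; 0 150 0 0; 0 150 0 0; 0 150 0 0; 0 150 0 0"
}}

```text
clock: 28.65
position: [0.5852, -0.2224, 0.2575]
tool_rot: [-3.141, -0.0, 0.279]
force: [0.1, -0.1, -0.0]
grip_width: 0.0002
```

```bash
python3 - <<'E'
from h import *
u=np.array([-.274,.962]);pot=np.array([.517,.0092]);n=[-u[1],u[0]]
for c in("top","side"):
    p=bot.grab_frame(c);X=cloud(p).reshape(-1,3);X=X[np.isfinite(X).all(1)];a=(X[:,:2]-pot)@u;l=(X[:,:2]-pot)@n
    t=(X[:,2]>.118)&(X[:,2]<.14)&(abs(a+.04)<.03)&(abs(l)<.04)
    print(c,t.sum(),np.percentile(a[t],[2,50,98]),np.percentile(l[t],[2,50,98]))
    S=X[(np.linalg.norm(X[:,:2]-[.61,.196],axis=1)<.05)]
    for z in(.1,.195): 
        q=S[(S[:,2]>z)&(S[:,2]<z+.02)];print(cv2.minEnclosingCircle(q[:,:2].astype(np.float32)*1000)[0],q[:,2].max())
cv2.imwrite('pics/c7.png',cv2.resize(p['frame'][150:450,130:530,::-1],None,fx=2,fy=2,interpolation=cv2.INTER_CUBIC))
E
```

```text
top 66 [-0.04245267 -0.03961288 -0.03675774] [-0.02151744 -0.00135748  0.01885466]
(610.5219116210938, 195.2864532470703) 0.11684208941723173
(611.50390625, 197.07264709472656) 0.21104902967977712
side 136 [-0.04141145 -0.03597046 -0.03283111] [-0.02327578 -0.00194983  0.01859678]
(611.2887573242188, 200.62631225585938) 0.11939079844921685
(611.3782958984375, 200.57583618164062) 0.20946582217878973
```

View pics/c7.png

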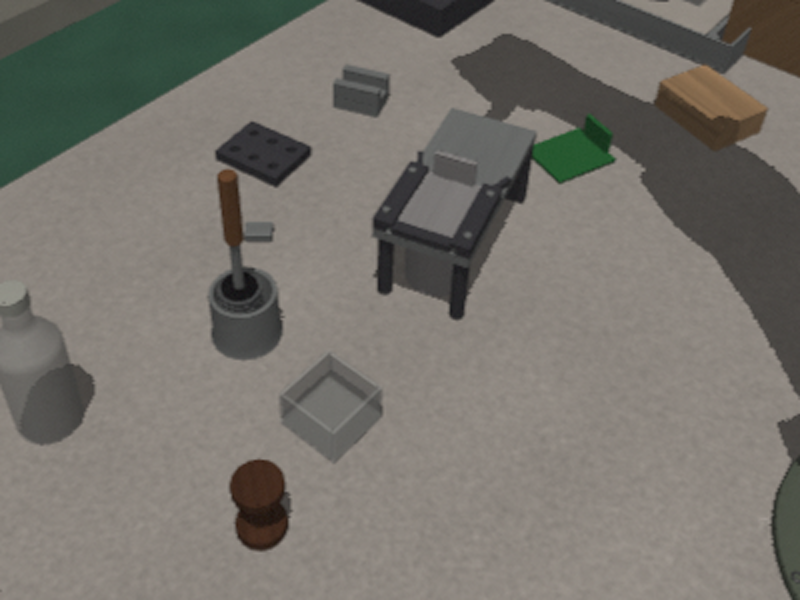

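Cover is home, with the pot shut; the brush is upright in its stand and the arm is clear.

```bash
python3 -c "
from h import *
print(bot.job_done())"
```

```text
the job is handed in; nothing more can be done
None
```

I scrubbed the pot with three strokes, put the brush back in its stand and pushed the cover home. I handed the job in at about 29 s of the 67 s allowed; no verdict is reported.

**Strokes:** At each of the three bottoms the brush end was an estimated 3–6 mm above the pot's floor. I got this from the arm's height and the brush offset; I didn't measure it at the floor. Each pull-up was about 48 mm.

**Brush:** It stands upright, bristles down, within about 2 mm of the stand's axis. The two cameras differ by 3–5 mm on its y position. I attribute this to calibration, and it is well inside the 15 mm tolerance.

**Cover:** I pushed it until the stop resisted with about 19 N. Afterwards the tab spanned bench x = −42.5 to −36.8 mm in the top view, where home is −42.5 to −36.5. It sat about 1.5 mm off centre; I saw no skew.

**Rest of the table:** I didn't touch the bystanders or the green look-alike, and in the last picture those in view stood where they were. I didn't measure their positions again. The gripper ended well clear of everything, and no check failed.

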